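# Pack the cheese press and hold the lever down

### The arm

A 6-joint arm with a two-finger parallel gripper is mounted at the origin on a cart in front of the work surface, level with it; the furniture and walls round the work are solid. World frame = base frame: x ahead of the robot, y to its left, z up, the work surface at z = 0. Lengths are in m, angles in rad, forces in N, time in s.
With the tool pointing down it reaches from about 0.15 to 0.775 m from the base axis. Payload 6.1 kg.
Tool frame: the origin (TCP) lies on the centre line of the jaws, within the pads' length; the fingertips stand 17 mm ahead of it and the grasp point (between the pads) lies 2 mm behind it; z points along the fingers, y is the line along which they close (so a half turn about z gives the same grasp; the last joint's range is limited). The gripper opens to 85 mm and grips with 20 to 120 N. Pads are 22 mm wide; open, the fingers measure 114 mm over their backs; the gripper's body (76 mm by 85 mm) begins 54 mm behind the grasp point. The pads swing forward as they close: fully open they stand 13 mm farther back than shut.
Start: joints at [1.125, 0.126, -0.04, 1.405, 0, 1.571], TCP at [0.226, 0.474, 0.222] pointing down, gripper open.
Joint ranges: [-2.72, 2.72], [-0.95, 1.95], [-1.27, 1.35], [-1.78, 2.02], [-1.46, 1.47], [-3.14, 3.14]. Speed limits (rad/s): [2.39, 2.39, 3.01, 3.14, 3.14, 3.14].

### API

Orientations are given as a unit quaternion [w, x, y, z].
In Python, from bench import robot, order, snapshot gives the robot as it stands (robot), with the cameras as plain functions and the job (order). Calls block until the motion is done:
- robot.goto(position, orientation): joint-space move of the TCP to a pose.
- robot.servo_line(position, frame=None, rate=0.15, stop_force=None): straight line of the TCP; frame=None keeps the orientation; rate is the mean speed in m/s. With stop_force (N) it stops when the force on the tool has changed by that much, and returns True; else False.
- robot.goto_joints(angles): joint-space move.
- robot.grip(opening, f_grip=None): finger opening in m; f_grip is the grip in N (None keeps the last); returns when the fingers have stopped.
- robot.pause(seconds).
- robot.solve_ik(position, orientation): joint angles nearest the present ones, or None.
- snapshot(name): name is "scene" or "top" or "wrist"; returns a dict with "img" (400x640x3 uint8, red, green, blue), "intrinsics" (3x3 intrinsics, pixels), "dist_coeffs" ([k1, k2, p1, p2, k3] as OpenCV has them; the pictures are not rectified), "rvec" (rotation vector, rad) and "tvec" (3), from world to camera coordinates, as OpenCV has them; the wrist camera has in their place "T_tool_cam" (4x4, takes a point from camera to tool coordinates, whose origin is the TCP and whose axes are the flange's). Camera axes: x right, y down, z forward; pixel columns grow to the right and rows downward; lengths in m; the calibration is good to about 2 mm. A picture is of the moment at which its call begins: read the wrist's pose just before it. There is no depth.
A pose or a line that the arm cannot do raises robot.Unreachable and nothing moves.
- order.job_done(): hands the job in; it is judged then, once.
Readings, each from a call of its own:
- robot.get_time(): time.
- robot.get_joint_positions(): joint angles.
- robot.get_joint_velocities(): joint speeds.
- robot.get_tau(): joint torques, N m.
- robot.get_tcp_pos(): TCP position.
- robot.get_eef_rot(): TCP orientation.
- robot.get_ft_force(): force on the tool from outside, world axes, zero at the start.
- robot.get_torque(): the same for the moment, N m.
- robot.get_gripper_width(): finger opening in m.
- robot.get_gripper_force(): force on a finger pad.
Only numpy, scipy, OpenCV 4.12 (cv2) and the standard library are available. Lean on these libraries where they do the work, as an engineer would, in place of code of your own. Each camera call takes 0.05 s, during which the arm holds its last target. There are 200 camera calls.

### The job

The cheese in the small lever press is too low for the lever to reach. Stack wooden spacer discs from the chopping board on the follower inside the mould, socket over boss, only as many as it takes for the lever's nose to bear on the stack instead of the lever dropping onto its rest pin, and leave the spare discs on the board. Then swing the lever down by its free end and finish while still holding it, pressing the stack firmly, without knocking the other things about.

Things in the scene. Friction and masses are not known exactly. Their poses are not given: they have to be found in the camera images.
- press: Bench-top lever cheese press of pale wood, fixed. Origin on the mould's axis, underside of the base (worktop height); z up, x from the mould to the lever's hinge (away from the robot, give or take the yaw). Base x -67 to +139, y +-62, 18 mm thick. Mould: white round tub, bore 84, outside 92 (rim 97) mm, open top 100 mm up. Two cheeks hold the lever: x 78 to 112, y +-24, up to 160 mm.
- mould_rim (a point): Centre of the mould's mouth, on its axis at rim height, 100 mm above the worktop.
- follower_top (a point): Top centre of the follower's boss. The follower is a wooden plate, 78 mm across, level on the cheese inside the mould; its boss is 24 mm across (top 6 mm tapered to 18) and stands 16 mm above the plate. Its height differs from cheese to cheese: boss top 58 to 90 mm above the worktop. It does not sink under the press.
- lever_hinge (a point): Point on the lever's hinge axis, midway between the cheeks, 140 mm above the worktop, 95 mm from the mould's axis. The axis is level, along the press's y.
- lever_grip (a point): Where to take the lever: centre of the beam near its free end, 180 mm from the hinge axis. It can be pinched across its 22 mm width from above, and turns between the pads as it swings.
- lever: The lever: wooden beam 22 mm wide (its y), 24 deep, free end 202 mm from the hinge. Origin on the hinge axis, -x along the beam to the free end. Down, it is level (its x along the press's x) on its rest pin; it swings 2.0 rad up and back, and starts raised 1.75 to 1.95 rad. Stiff pivot: stays where left, 1 to 4 N at the end moves it. A disc more in the stack holds it 0.21 rad higher.
- nose_tip (a point): Tip of the lever's rounded steel nose, 26 mm across, under the beam 95 mm from the hinge, 26 mm below the beam's centre line. It presses on the boss of the topmost disc. With the lever level on its rest pin the tip is on the mould's axis, 114 mm above the worktop: a stack takes the load when its topmost boss reaches higher than that.
- board: Wooden chopping board, 170 x 240 x 22 mm, lying flat; origin at the centre of its underside, long side along its y axis. The spacer discs lie on it.
- disc_1: Wooden spacer disc, 74 mm across and 20 mm thick, with a boss on top to lift it by (24 mm across, 16 mm high, top 6 mm tapered to 18) and a socket underneath (30 mm across, 17 mm deep) that fits over the boss below, so each disc adds 20 mm. Origin at the centre of its underside, z up. Lies flat on the board, boss up; about 70 g. The four discs are alike.
- disc_2: Another spacer disc, the same as disc_1.
- disc_3: Another spacer disc, the same as disc_1.
- disc_4: Another spacer disc, the same as disc_1.
- timer: Bystander: the white and grey kitchen timer; leave it alone. Origin at the centre of its underside.
- salt: Bystander: the small bowl of salt; leave it alone. Origin at the centre of its underside.
- garlic: Bystander: the garlic bulb; leave it alone. Origin at the centre of its underside.
- mug: Bystander: the green and white mug; leave it alone. Origin at the centre of its underside.
- mill: Bystander: the small salt shaker; leave it alone. Origin at the centre of its underside.
- jar: Bystander: the honey jar; leave it alone. Origin at the centre of its underside.

How it is judged:
By the outcome, as a careful person would: the job done as asked, in the order asked, and still so for the second after the job is handed in, while the arm keeps its last pose, push and grip.
It also fails if it takes over 72 s, if anything falls off the work surface, if the arm or the gripper's body presses on something with over 40 N, if the wrist force passes 120 N, or if a joint passes its speed limit or range.

## Working session

There is one attempt and no reset: what is moved stays moved. The work goes in short steps, each a Python script; the robot and the scene stay as the last script left them, time stands still between calls to the robot, and variables do not carry over. Pictures are saved under pics/ and viewed, at most 10 in all, crops included, and the job is handed in when it is done.

```bash
mkdir -p pics; ls
python3 - <<'E'
from bench import robot, order, snapshot
import cv2,numpy as np
for n in("scene","top"):
    s=snapshot(n); cv2.imwrite(f"pics/{n}0.png",s["img"][:,:,::-1])
    print(n,s["intrinsics"],s["dist_coeffs"],s["rvec"],s["tvec"])
print(robot.get_eef_rot(),robot.get_time())
E
```

```text
bench.py
pics
scene [[437.39564691   0.         319.81467622]
 [  0.         437.39564691 195.5394187 ]
 [  0.           0.           1.        ]] [-0.06785452  0.          0.          0.          0.        ] [ 0.87872398 -2.34421814  1.22422176] [0.57195905 0.24312969 0.87942073]
top [[487.21263096   0.         321.28335104]
 [  0.         487.21263096 201.95783794]
 [  0.           0.           1.        ]] [-0.09445852  0.          0.          0.          0.        ] [ 2.29593571 -1.82483345  0.22691188] [0.01501596 0.64222082 1.38555379]
[-1.52871551e-04  2.21054460e-01  9.75261187e-01 -7.20978799e-04] 0.1
```

View pics/scene0.png

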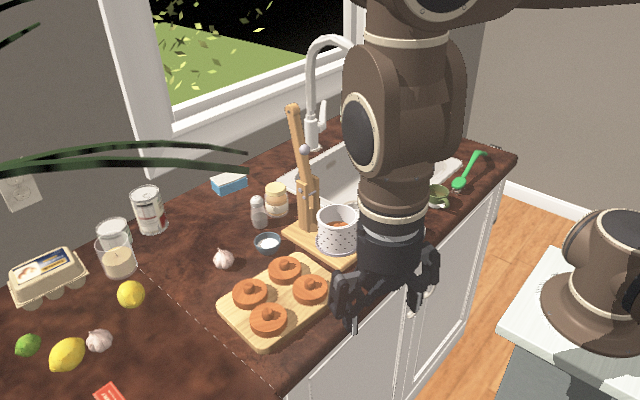

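View pics/top0.png

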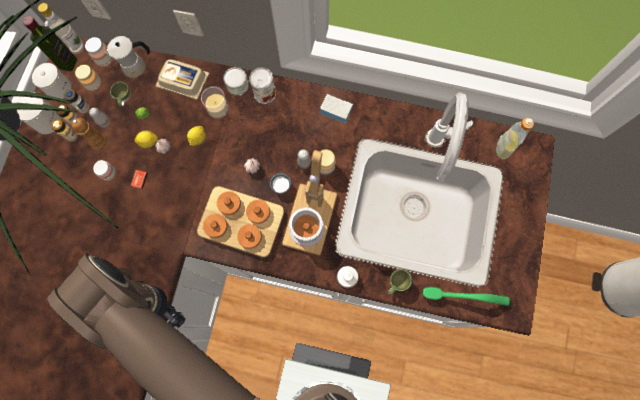

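Run:
```python
import cv2
a=cv2.imread("pics/top0.png")[145:265,195:355]
cv2.imwrite("pics/top1.png",cv2.resize(a,None,fx=5,fy=5,interpolation=cv2.INTER_CUBIC))
```

```text
(no output)
```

View pics/top1.png

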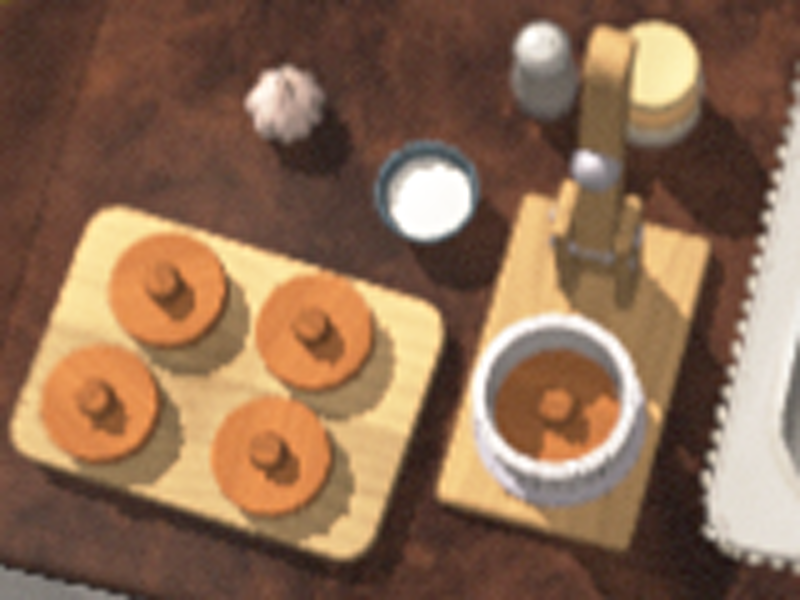

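```bash
cat > h.py <<'E'
import cv2,numpy as np
from scipy.spatial.transform import Rotation as Rt
def ray(px,K,D,R,t):
    """pixel -> (origin, direction) in world; R,t world->camera"""
    u=cv2.undistortPoints(np.array([[px]],float),K,np.array(D,float))[0,0]
    return -R.T@t, R.T@np.array([u[0],u[1],1])
def onz(o,d,z): return o+d*(z-o[2])/d[2]
def quat(yaw):
    """tool down, closing axis (tool y) at angle yaw in world xy"""
    y=np.array([np.cos(yaw),np.sin(yaw),0]); z=np.array([0,0,-1.]); x=np.cross(y,z)
    q=Rt.from_matrix(np.c_[x,y,z]).as_quat(); return [q[3],q[0],q[1],q[2]]
def tool_R(q): return Rt.from_quat([q[1],q[2],q[3],q[0]]).as_matrix()
E
python3 - <<'E'
from bench import robot, order, snapshot
from h import *
np.set_printoptions(precision=4,suppress=True)
s=snapshot("top");R=cv2.Rodrigues(np.array(s["rvec"]))[0];t=np.array(s["tvec"]).ravel()
f=lambda c,z:onz(*ray((195+(c[0]+.5)/5-.5,145+(c[1]+.5)/5-.5),s["intrinsics"],s["dist_coeffs"],R,t),z)
for n,c,z in [("A",(168,290),.042),("A",(163,279),.058),("B",(315,332),.042),("B",(313,322),.058),("C",(100,404),.042),("C",(97,397),.058),("D",(271,457),.042),("D",(268,447),.058),("rim",(557,395),.1),
 ("bl",(525,193),.018),("br",(710,238),.018),("fl",(437,497),.018),("fr",(628,548),.018),("boss",(558,403),.058),("boss",(558,403),.09),("salt",(430,192),.03),("mill",(543,40),.08),("jar",(660,65),.07)]: print(n,f(c,z))
print(-R.T@t, snapshot("wrist")["T_tool_cam"],snapshot("wrist")["intrinsics"])
E
```

```text
A [0.565  0.4434 0.042 ]
A [0.5678 0.4442 0.058 ]
B [0.5598 0.3471 0.042 ]
B [0.5624 0.3469 0.058 ]
C [0.4858 0.4648 0.042 ]
C [0.4872 0.4635 0.058 ]
D [0.4779 0.3532 0.042 ]
D [0.4811 0.3534 0.058 ]
rim [0.5435 0.1873 0.1   ]
bl [0.6826 0.2446 0.018 ]
br [0.6801 0.1236 0.018 ]
fl [0.4805 0.2512 0.018 ]
fr [0.4764 0.1294 0.018 ]
boss [0.5471 0.1891 0.058 ]
boss [0.5409 0.1865 0.09  ]
salt [0.6664 0.3019 0.03  ]
mill [0.7639 0.25   0.08  ]
jar [0.7677 0.1764 0.07  ]
[0.2665 0.0711 1.5021] [[-0.001  -0.958  -0.2867  0.0737]
 [ 1.     -0.0004 -0.0022 -0.0005]
 [ 0.002  -0.2867  0.958  -0.1498]
 [ 0.      0.      0.      1.    ]] [[294.0478   0.     319.6576]
 [  0.     294.0478 201.1849]
 [  0.       0.       1.    ]]
```

```bash
cat >> h.py <<'E'
def wcam(robot):
    """wrist picture with its K,D,R,t (world->camera)"""
    p=np.array(robot.get_tcp_pos());Rw=tool_R(robot.get_eef_rot())
    s=snapshot("wrist");T=np.array(s["T_tool_cam"])
    Rc=Rw@T[:3,:3];c=p+Rw@T[:3,3]
    return s["img"],np.array(s["intrinsics"]),np.array(s["dist_coeffs"],float),Rc.T,-Rc.T@c
def proj(P,K,D,R,t):
    return cv2.projectPoints(np.array([P],float),cv2.Rodrigues(R)[0],t,K,D)[0][0,0]
E
python3 - <<'E'
from bench import robot, order, snapshot
from h import *
import pickle
np.set_printoptions(precision=4,suppress=True)
q=quat(1.54);out=[]
for p in [(.49,.36,.22),(.52,.19,.22)]:
    robot.goto(p,q); im=wcam(robot); out.append(im)
    for P in [(.567,.4438,.05),(.5615,.347,.05),(.4868,.464,.05),(.48,.3535,.05),(.5435,.1875,.1)]: print(proj(P,*im[1:]))
pickle.dump(out,open("w.pkl","wb"))
print(robot.get_time(),robot.get_joint_positions())
cv2.imwrite("pics/w1.png",out[0][0][:,:,::-1])
cv2.imwrite("pics/w2.png",out[1][0][:,:,::-1])
u=proj((.5435,.1875,.09),*out[1][1:]).astype(int);print("crop",u)
E
```

```text
[392.6485 244.2035]
[311.0212 242.3199]
[413.6953 177.4469]
[313.9289 174.4778]
[151.7704 251.0523]
[539.3474 215.598 ]
[456.7022 213.6276]
[571.1267 145.2358]
[470.3928 141.7566]
[317.6861 217.799 ]
2.1833 [0.3524 0.1805 0.0199 1.4096 0.0005 0.3818]
crop [317 214]
```

View pics/w1.png

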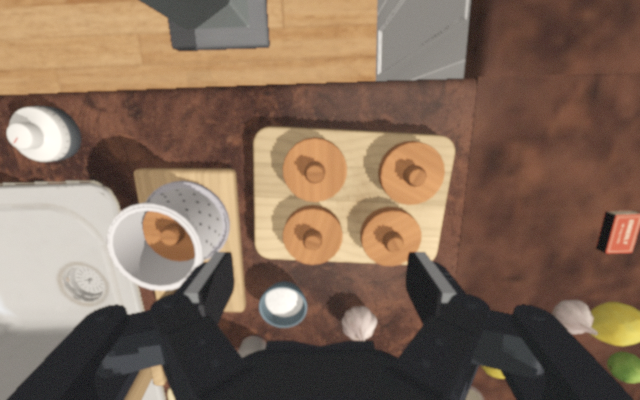

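View pics/w2.png

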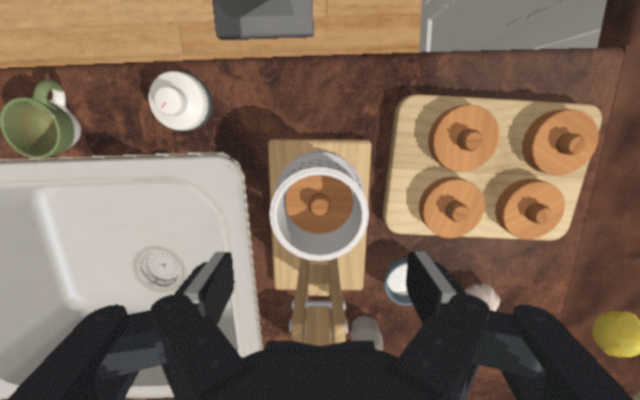

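Run:
```python
import cv2,numpy as np
a=cv2.imread("pics/w1.png");b=cv2.imread("pics/w2.png")
r=lambda i,f:cv2.resize(i,None,fx=f,fy=f,interpolation=cv2.INTER_CUBIC)
top=np.hstack([r(a[195:295,105:205],4),r(b[160:260,270:370],4)])
bot=r(a[130:130+66,280:280+200],3)  # unused rows 
c=r(a[150:250,280:440],4)
cv2.imwrite("pics/m.png",top); cv2.imwrite("pics/d.png",c)
```

```text
(no output)
```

View pics/m.png

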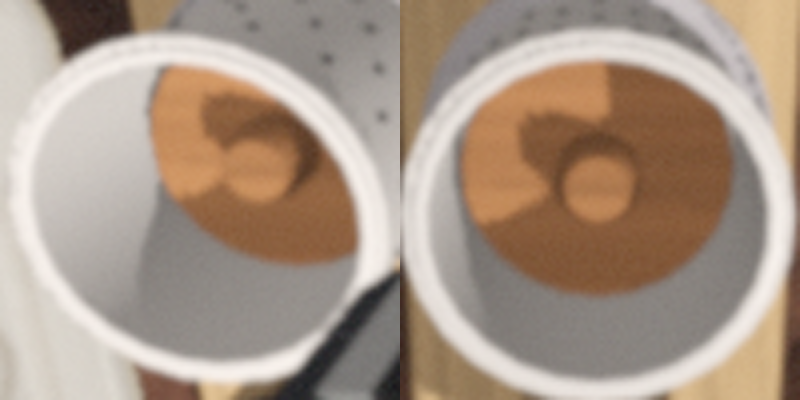

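View pics/d.png

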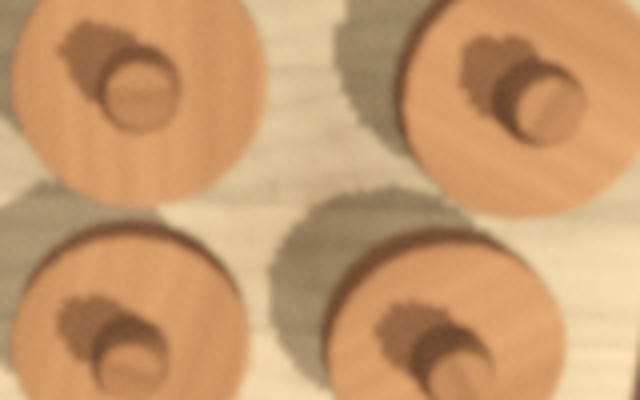

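Run:
```python
from h import *
import pickle
np.set_printoptions(precision=4,suppress=True)
w=pickle.load(open("w.pkl","rb"))
g=lambda i,p,z:onz(*ray(p,*w[i][1:]),z)
for n,p in dict(D=(315.4,173.4),C=(417.4,176.9),B=(312.9,242.4),A=(395.4,244.4)).items(): print(n,g(0,p,.058))
print("rim",g(0,(154.9,246.4),.1),g(1,(319.8,213.6),.1))
for z in (.06,.07,.075,.08,.09): print(z,g(0,(170.4,237.4),z),g(1,(319.6,206.9),z))
```

```text
D [0.4773 0.3553 0.058 ]
C [0.4845 0.4654 0.058 ]
B [0.558  0.3495 0.058 ]
A [0.5636 0.445  0.058 ]
rim [0.5385 0.1917 0.1   ] [0.5392 0.1897 0.1   ]
0.06 [0.5459 0.1865 0.06  ] [0.5452 0.1893 0.06  ]
0.07 [0.5417 0.1922 0.07  ] [0.542  0.1894 0.07  ]
0.075 [0.5396 0.195  0.075 ] [0.5404 0.1894 0.075 ]
0.08 [0.5375 0.1979 0.08  ] [0.5388 0.1895 0.08  ]
0.09 [0.5333 0.2036 0.09  ] [0.5356 0.1896 0.09  ]
```

```bash
cat > pick.py <<'E'
from bench import robot, order, snapshot
from h import *
q=quat(1.54); M=(.5413,.189)
def pick(x,y):
    robot.grip(.042,40); robot.goto((x,y,.105),q)
    hit=robot.servo_line((x,y,.054),rate=.06,stop_force=3); z=robot.get_tcp_pos()[2]
    robot.servo_line((x,y,z+.003),rate=.05); robot.grip(.018,40)
    p=robot.get_tcp_pos(); print("touch",hit,z,"grip w",robot.get_gripper_width(),robot.get_gripper_force(),"tcp",p,robot.get_time())
    robot.servo_line((x,y,.17),rate=.2); return p[2]-.022   # tcp above disc underside
def place(off,zmin,m=M):
    robot.servo_line((*m,.17),rate=.25)
    robot.servo_line((*m,zmin+off+.024),rate=.12)
    hit=robot.servo_line((*m,zmin+off-.006),rate=.04,stop_force=4)
    p=robot.get_tcp_pos(); print("place",hit,"underside",p[2]-off,p,robot.get_ft_force(),robot.get_time())
    return hit,p[2]-off
E
python3 - <<'E'
from pick import *
off=pick(.479,.3545)
# underside lands on plate = h-16, h in 58..90
robot.servo_line((*M,.17),rate=.25)
robot.servo_line((*M,.105+off),rate=.12)
hit=robot.servo_line((*M,.040+off),rate=.04,stop_force=4)
p=robot.get_tcp_pos();print(off,hit,"underside",p[2]-off,robot.get_ft_force(),robot.get_torque(),robot.get_gripper_width(),robot.get_time())
im=wcam(robot)[0];cv2.imwrite("pics/p1.png",im[:,:,::-1])
E
```

```text
touch False 0.05438820157451722 grip w 0.01824356874476415 0.0 tcp [0.47897966 0.35445692 0.05736731] 5.125
0.03536731145017541 False underside 0.04028142693003542 [ 0.49372334  0.26577979 -0.07882227] [ 0.00379491 -0.00591158 -0.02350759] 0.017998119702486808 8.875
```

Run:
```python
from bench import robot, order, snapshot
import cv2,numpy as np
a=cv2.imread("pics/p1.png");t=snapshot("top")["img"][145:265,195:355,::-1]
r=lambda i,f:cv2.resize(i,None,fx=f,fy=f,interpolation=cv2.INTER_CUBIC)
c=np.hstack([r(a[100:400,160:500],400/340),r(t,2.5)[:300] if 0 else cv2.copyMakeBorder(r(t,2.5),0,53,0,0,cv2.BORDER_CONSTANT)])
cv2.imwrite("pics/c1.png",c);print(c.shape,robot.get_tcp_pos())
```

```text
(353, 800, 3) [0.54141209 0.18905229 0.07557276]
```

View pics/c1.png

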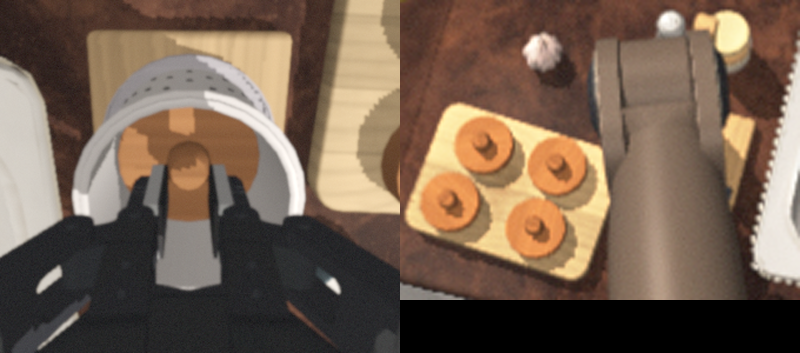

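Run:
```python
from bench import robot, order, snapshot
from h import *
im=wcam(robot)
p=np.array(robot.get_tcp_pos());R=tool_R(robot.get_eef_rot())
for z in (0,.017):
  for x in (-.011,0,.011):
    for y in (-.009,.009):
      u=proj(p+R@np.array([x,y,z]),*im[1:]); print(z,x,y,((u-[160,100])/.85).round())
for z in (.06,.07,.08): print(z,((proj((.5413,.189,z),*im[1:])-[160,100])/.85).round())
print(robot.get_gripper_width(),robot.get_gripper_force(),R.round(3))
```

```text
0 -0.011 -0.009 [170. 198.]
0 -0.011 0.009 [208. 198.]
0 0 -0.009 [170. 178.]
0 0 0.009 [208. 178.]
0 0.011 -0.009 [170. 156.]
0 0.011 0.009 [208. 156.]
0.017 -0.011 -0.009 [172. 182.]
0.017 -0.011 0.009 [206. 182.]
0.017 0 -0.009 [172. 163.]
0.017 0 0.009 [206. 163.]
0.017 0.011 -0.009 [171. 143.]
0.017 0.011 0.009 [206. 143.]
0.06 [189. 164.]
0.07 [189. 172.]
0.08 [189. 182.]
0.01778497082476291 0.0 [[-1.     0.031  0.   ]
 [ 0.031  1.     0.   ]
 [-0.     0.    -1.   ]]
```

Run:
```python
from pick import *
p=robot.get_tcp_pos();robot.servo_line((p[0],p[1],.17),rate=.25)
x,y=.479,.3545
robot.grip(.042,40);print(robot.get_gripper_width());robot.goto((x,y,.075),q)
hit=robot.servo_line((x,y,.034),rate=.05,stop_force=3)
print(hit,robot.get_tcp_pos(),robot.get_ft_force(),robot.get_time())
im=wcam(robot);cv2.imwrite("pics/p2.png",cv2.resize(im[0][100:300,220:420,::-1],None,fx=2.9,fy=2.9,interpolation=cv2.INTER_CUBIC))
```

```text
0.04175848870064281
False [0.47915079 0.3547067  0.03428618] [-1.08942148  0.44175192 -0.56788213] 11.6917
```

View pics/p2.png

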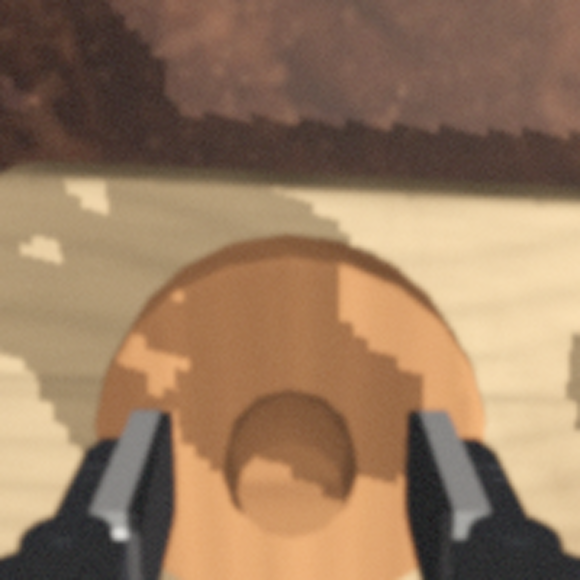

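Run:
```python
from pick import *
robot.grip(.018,40)
p=robot.get_tcp_pos();print(p,robot.get_gripper_width(),robot.get_gripper_force(),robot.get_ft_force(),robot.get_time())
if robot.get_gripper_width()<.0205:
    robot.grip(.042,40)
    print(robot.servo_line((p[0],p[1],.024),rate=.04,stop_force=3),robot.get_tcp_pos(),robot.get_ft_force(),robot.get_time())
```

```text
[0.47930984 0.35476921 0.03465148] 0.021633436261744278 39.241373743861914 [-0.81550601  0.19251728  4.21522803] 12.0583
```

Run:
```python
from pick import *
p=robot.get_tcp_pos()
robot.grip(.032,40);print(robot.get_ft_force())
hit=robot.servo_line((p[0],p[1],.018),rate=.04,stop_force=3);z=robot.get_tcp_pos()[2]
print(hit,z,robot.get_ft_force(),robot.get_time())
robot.servo_line((p[0],p[1],z+.0025),rate=.04);robot.grip(.018,40)
print(robot.get_tcp_pos(),robot.get_gripper_width(),robot.get_gripper_force(),robot.get_ft_force(),robot.get_time())
```

```text
[ 0.24754709  0.15190108 -0.43051713]
True 0.03215263317154511 [-0.41461243 -1.11474619  4.61517878] 12.5417
[0.47934467 0.35482063 0.03472577] 0.02158608519429602 39.13318298757076 [-0.83170865 -0.22794574  3.15384964] 13.0417
```

Run:
```python
from pick import *
p=robot.get_tcp_pos();off=p[2]-.022
robot.servo_line((p[0],p[1],.15),rate=.2)
print(robot.get_gripper_width(),robot.get_ft_force())
robot.servo_line((*M,.15),rate=.25)
robot.servo_line((*M,.095+off),rate=.12);f0=robot.get_ft_force()
hit=robot.servo_line((*M,.038+off),rate=.04,stop_force=4)
print("off",off,hit,"underside",robot.get_tcp_pos()[2]-off,f0,robot.get_ft_force(),robot.get_gripper_width(),robot.get_time())
im=wcam(robot);cv2.imwrite("pics/p3.png",im[0][:,:,::-1])
```

```text
0.021424831569930785 [-0.50418324 -0.18285222 -1.52237962]
off 0.01272577300620572 True underside 0.0538236437469864 [-0.39508065 -0.39848381 -0.10326924] [-0.6170402   0.09976126  5.81039188] 0.02173982922623236 16.1083
```

```bash
cat > pp.py <<'E'
from pick import *
def cycle(x,y,exp):
    robot.grip(.038,40); robot.servo_line((*M,.125),rate=.25)
    robot.goto((x,y,.08),q)
    robot.servo_line((x,y,.0347),rate=.1); robot.grip(.018,40)
    p=robot.get_tcp_pos();off=p[2]-.022
    print("grip",p,robot.get_gripper_width(),robot.get_gripper_force(),robot.get_ft_force(),robot.get_time())
    if robot.get_gripper_width()<.0205: return
    robot.servo_line((x,y,.15),rate=.25); robot.servo_line((*M,.15),rate=.3)
    robot.servo_line((*M,exp+off+.021),rate=.12)
    hit=robot.servo_line((*M,exp+off-.008),rate=.04,stop_force=4)
    print("place",hit,"underside",robot.get_tcp_pos()[2]-off,robot.get_ft_force(),robot.get_gripper_width(),robot.get_time())
E
python3 - <<'E'
from pp import *
cycle(.560,.3483,.0738)
E
```

```text
grip [0.56074442 0.34852707 0.03606358] 0.021670425522947 39.390850051149755 [ 0.19116895 -1.73966243  4.94570645] 18.4417
place True underside 0.07334757233851208 [ 0.83367682 -0.85390422  2.50025774] 0.021362943409468836 20.775
```

Run:
```python
from pp import *
cycle(.486,.4645,.0938)
```

```text
grip [0.48665043 0.46490536 0.03596284] 0.02179886259100501 39.39477744628675 [ 0.47675401 -1.0624336   5.15956386] 23.3667
place True underside 0.09331934460129364 [ 1.67719063 -0.00352746  1.80382238] 0.021244124036814575 25.9333
```

Run:
```python
from pp import *
robot.grip(.038,40); robot.servo_line((*M,.16),rate=.25); robot.servo_line((.42,.189,.25),rate=.3)
H=np.array([.6363,.186,.14]);ex=np.array([np.cos(.03),-np.sin(.03),0])
out={}
for n in("top","scene"):
    s=snapshot(n);R=cv2.Rodrigues(np.array(s["rvec"]))[0];t=np.array(s["tvec"],float).ravel()
    for a in (1.75,1.8,1.85,1.9,1.95):
        d=-np.cos(a)*ex+[0,0,np.sin(a)];u=-np.sin(a)*ex-[0,0,np.cos(a)]
        L=[proj(H+P,s["intrinsics"],np.array(s["dist_coeffs"],float),R,t) for P in (.202*d,.095*d+.026*u,.202*d+.012*u)]
        print(n,a,[((x-[195,145])*5 if n=="top" else x).round(1) for x in L])
    cv2.imwrite(f"pics/{n}9.png",s["img"][:,:,::-1])
a=cv2.imread("pics/scene9.png")[90:240,250:390];b=cv2.imread("pics/top9.png")[145:245,280:355]
r=lambda i,f:cv2.resize(i,(int(i.shape[1]*f),int(i.shape[0]*f)),interpolation=cv2.INTER_CUBIC)
A=r(a,3);B=r(b,4.5)[:450]
cv2.imwrite("pics/f.png",np.hstack([A,B])); print(A.shape,B.shape,robot.get_time())
```

```text
top 1.75 [array([602.9,  53.6]), array([584.5, 192.4]), array([596.8,  73.5])]
top 1.8 [array([608. ,  37.2]), array([586.8, 183.8]), array([602. ,  56.4])]
top 1.85 [array([613. ,  21.5]), array([589.2, 175.4]), array([607.1,  39.9])]
top 1.9 [array([617.9,   6.5]), array([591.5, 167.1]), array([612.2,  24. ])]
top 1.95 [array([622.7,  -7.7]), array([593.9, 159. ]), array([617.1,   8.8])]
scene 1.75 [array([292.2, 104.4]), array([308.5, 151.3]), array([295.9, 104.8])]
scene 1.8 [array([289.2, 104.1]), array([306.9, 150.5]), array([292.8, 104.3])]
scene 1.85 [array([286.3, 104.1]), array([305.4, 149.8]), array([289.7, 104. ])]
scene 1.9 [array([283.4, 104.3]), array([303.9, 149.2]), array([286.8, 103.9])]
scene 1.95 [array([280.7, 104.7]), array([302.4, 148.7]), array([283.9, 104.1])]
(450, 420, 3) (450, 337, 3) 27.35
```

View pics/f.png

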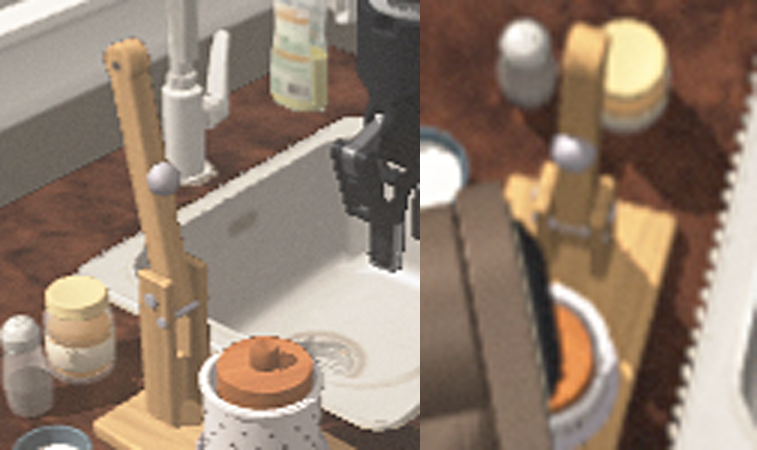

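Run:
```python
from pp import *
s=snapshot("scene");R=cv2.Rodrigues(np.array(s["rvec"]))[0];t=np.array(s["tvec"],float).ravel()
print(robot.get_tcp_pos())
for y in (.17,.19,.208):
    print([proj((.42,y,z),s["intrinsics"],np.array(s["dist_coeffs"],float),R,t).round(1) for z in (.233,.25,.26,.277)])
for p in [(.6807,.1847,.34),(.6807,.1847,.2855),(.45,.19,.141)]: print(robot.solve_ik(p,q))
```

```text
[0.42054885 0.18876751 0.24786233]
[array([389.3, 182. ]), array([389.9, 174.8]), array([390.2, 170.5]), array([390.8, 163.1])]
[array([383.6, 186.2]), array([384.1, 178.9]), array([384.4, 174.6]), array([384.9, 167.1])]
[array([378.3, 190. ]), array([378.8, 182.7]), array([379. , 178.4]), array([379.5, 170.8])]
[0.26495881 0.59394656 0.89174443 1.8685942  0.         0.29575513]
[0.26495881 0.52773109 0.65292571 1.69599095 0.         0.29575513]
[ 0.39951549  0.06996333 -0.28022472  1.22060828  0.          0.43031182]
```

```bash
cat > lev.py <<'E'
from pp import *
H=np.array([.6363,.186,.14]);ex=np.array([np.cos(.03),-np.sin(.03),0])
def tcp(a,r=.180): return H+r*(-np.cos(a)*ex+np.array([0,0,np.sin(a)]))-[0,0,.028]
E
python3 - <<'E'
from lev import *
robot.grip(.06,40); g=tcp(1.82)
robot.goto((.58,.187,.33),q); robot.servo_line((g[0],g[1],.33),rate=.2)
print(robot.get_ft_force(),robot.servo_line(g,rate=.1,stop_force=4))
robot.grip(.016,40)
print(robot.get_tcp_pos(),robot.get_gripper_width(),robot.get_gripper_force(),robot.get_ft_force(),robot.get_torque(),robot.get_time())
im=wcam(robot);cv2.imwrite("pics/l.png",im[0][:,:,::-1])
E
```

```text
[ 0.60814327 -0.25276283  0.08319214] False
[0.68099892 0.18399202 0.28727887] 0.02150871837308038 41.395905683384626 [-2.16410467e-03 -3.37939198e+00  5.13352043e+00] [-0.61870591  0.04160437 -0.20641083] 30.15
```

Run:
```python
from lev import *
for a in np.arange(1.7,.3,-.12):
    robot.servo_line(tcp(a),rate=.12); f=np.array(robot.get_ft_force()); print(round(a,2),f.round(1),round(robot.get_gripper_width(),4),np.round(np.array(robot.get_tcp_pos())-tcp(a),4))
    if np.linalg.norm(f)>30: break
print(robot.get_time())
```

```text
1.7 [ 1.  -4.7  5.1] 0.0214 [-0.0002 -0.0004  0.0006]
1.58 [-1.  -4.5  4.1] 0.0218 [-0.     -0.0003  0.0002]
1.46 [-0.7 -5.   3.6] 0.0216 [ 0.     -0.0001 -0.0001]
1.34 [-1.1 -3.7  0.7] 0.0215 [-0.0001  0.0001 -0.0003]
1.22 [ 0.2 -3.5 -1.7] 0.0215 [-0.      0.0002 -0.0004]
1.1 [ 0.8 -1.4 -2.3] 0.0218 [ 0.0001  0.0003 -0.0003]
0.98 [ 1.9  0.7 -3.3] 0.0217 [ 0.0001  0.0005 -0.0002]
0.86 [ 1.2  2.  -3.6] 0.0214 [ 0.0001  0.0006 -0.    ]
0.74 [ 2.1  5.1 -3.3] 0.0214 [-0.0001  0.0007 -0.0001]
0.62 [ 1.4  5.9 -2.6] 0.0215 [-0.0002  0.0008 -0.0001]
0.5 [ 1.2  7.  -3.8] 0.0214 [-0.0003  0.0009 -0.0002]
0.38 [ 0.8  6.2 -3.4] 0.0216 [-0.0003  0.001  -0.0003]
34.2
```

Run:
```python
from lev import *
robot.grip(.012,100)
d=np.array([0,.0015,0])
robot.servo_line(tcp(.24)+d,rate=.08);print(robot.get_ft_force())
print(robot.servo_line(tcp(.02)+d,rate=.04,stop_force=30))
robot.pause(.3)
p=robot.get_tcp_pos();f=robot.get_ft_force()
print(p,np.round(f,1),"a",np.arcsin((p[2]+.028-.14)/.18),robot.get_gripper_width(),robot.get_gripper_force(),robot.get_time())
for n in("scene",):
    s=snapshot(n)["img"][90:300,230:400,::-1];cv2.imwrite("pics/z.png",cv2.resize(s,None,fx=2.8,fy=2.8,interpolation=cv2.INTER_CUBIC))
```

```text
[-1.70318881 -1.43207847  0.42278284]
True
[0.45844213 0.19244854 0.13821497] [-2.8 -0.8  8.1] a 0.1461585517531261 0.02118841271137393 99.17869046330452 35.7667
```

Run:
```python
from lev import *
p=np.array(robot.get_tcp_pos())
for k in range(1,9):
    robot.servo_line(p-[0,0,.0012*k],rate=.02); robot.pause(.25)
    f=robot.get_ft_force(); print(k,np.round(f,1),round(robot.get_tcp_pos()[2],5))
    if f[2]>28: break
robot.pause(.8);print(np.round(robot.get_ft_force(),1),robot.get_tcp_pos(),robot.get_time())
```

```text
1 [-4.3 -0.9  9.1] 0.13824
2 [-7.1 -1.8 15.1] 0.13798
3 [-10.5  -3.1  21.3] 0.13774
4 [-12.8  -4.5  27.2] 0.13753
5 [-15.1  -5.1  33.9] 0.13728
[-15.2  -4.8  34.8] [0.4584166  0.19254133 0.13729613] 39.1167
```

```bash
python3 -c "
from bench import robot, order, snapshot
print(order.job_done())"
```

```text
the job is handed in; nothing more can be done
None
```

I handed the job in at about 39 s: three discs are stacked in the mould, the fourth is still on the board, and the arm is holding the lever down on the stack with about 35 N. I judged the final press from the force and lever angle (about 0.15 rad, so not on its rest pin), not from a picture.

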